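# Close up a loaded lens carrier case

## Robot

A 6-joint arm with a two-finger parallel gripper is mounted at the origin on the work surface. World frame = base frame: x ahead of the robot, y to its left, z up, the work surface at z = 0. Lengths are in m, angles in degrees, forces in N, time in s.
With the tool pointing down it reaches from about 0.3 to 0.75 m from the base axis. Payload 8.5 kg.
Tool frame: the origin (TCP) lies at the very end of the fingers, on their centre line; the grasp point (between the pads) lies 19 mm behind it (env.pinch_z is the distance from the TCP to the grasp point, in m); z points along the fingers, y is the line along which they close (so a half turn about z gives the same grasp; the last joint's range is limited). The gripper opens to 85 mm and grips with 20 to 120 N. Pads are 22 mm wide; open, the fingers measure 114 mm over their backs; the gripper's body (76 mm by 85 mm) begins 54 mm behind the grasp point. The pads swing forward as they close: fully open they stand 13 mm farther back than shut.
Start: joints at [-88.31, 21.807, 74.336, -0, 83.858, -12.336], TCP at [0.133, -0.534, 0.231] pointing down, gripper open.
Joint ranges: [-178.18, 178.18], [-50.72, 133.34], [12.68, 142.11], [-81.47, 261.47], [9.98, 163.14], [-165.26, 165.26]. Speed limits (degrees/s): [136.94, 136.94, 180, 180, 180, 180].

## Interface

Orientations are given as a 3x3 rotation matrix whose columns are the frame's x, y, z axes.
In Python, from rig import env, viewer gives the robot as it stands.
- The arm moves only by the tool drive_tool, never from a script. Its argument "series" is a list of rows, each a list of 3 entries, a list of its own where there are three numbers: the shift along the tool's x, y, z in m, then the turn about the tool's z in degrees, then the finger opening in m, from 0 to 0.0854. A call has 1 to 20 rows; each row is the pose to reach, as a shift and turn from the pose commanded when the call began, along the tool's axes at that moment; what a row does not reach only later rows make up. A row lasts 1/10 s, in which the tool goes at most 50 mm and 8.59 degrees, less where a joint would pass 70% of its speed; a pose out of reach is approached as far as the arm can. A call with a gripper value outside its range is refused whole. The fingers move at their own pace and stop on an object; "newtons" is the grip in N (left out, the last holds). Time passes only in rows, so rows that repeat a pose let the fingers close. It gives the time, the measured TCP pose, the force, the opening and the grip force at its end, in the units of the state.
- env.observe(): the state, without advancing time (a new reading comes with each control period).
- viewer.get_image(name): name is "side" or "top"; returns a dict with "img" (384x512x3 uint8, red, green, blue), "depth" (384x512 float32, m along the optical axis (not along the pixel's ray), 0 where there is no reading), "camera_matrix" (3x3 intrinsics, pixels), "rvec" (rotation vector, rad) and "tvec" (3), from world to camera coordinates, as OpenCV has them. Camera axes: x right, y down, z forward; pixel columns grow to the right and rows downward; lengths in m; the calibration is good to about 2 mm. A picture is of the moment at which its call begins.
- env.close_job(): hands the job in; it is judged then, once.
The state is a dict: "time_s": time; "q": joint angles; "qvel": joint speeds; "joint_efforts": joint torques, N m; "position": TCP position; "tool_rot": TCP orientation; "ft_force": force on the tool from outside, world axes, zero at the start; "wrist_torque": the same for the moment, N m; "grip_width": finger opening in m; "gripper_force": force on a finger pad.
Only numpy, scipy, OpenCV 4.12 (cv2) and the standard library are available. Lean on these libraries where they do the work, as an engineer would, in place of code of your own. Each camera call takes 0.05 s, during which the arm holds its last target. There are 200 camera calls.

## Task

Three mounted lenses have just been loaded into one end of the carrier case. Lift the stop plate out of its notches and drop it fully home into the pair of notches right beside the lenses, so that they stay standing and cannot tip; then swing the lid fully shut without slamming it, and finally fold the cam lever over and press it flat down on the lid. Leave the desiccant can in the case and the lens cell, tweezers, screwdriver and blower around it where they are.

Things in the scene. Friction and masses are not known exactly. Their poses are not given: they have to be found in the camera images.
- case: Open white carrier case, fixed to the bench: 230 mm long (its x), 170 mm wide (its y), walls 80 mm high, 5 mm thick, floor 5 mm. Origin: centre of its underside; z up. Inside each long wall runs a grey 12 mm thick notched rail. Three lens plates stand as a pack at the -x end (from x = -109 to -53 mm).
- notches (a point): Point half-way between the pair of rail notches right beside the lenses (case x = -44 mm), at the height of the notch bottoms, 62 mm above the bench. Each rail (68 to 80 mm either side of the case's centre line) has five notches, 10 mm wide, 18 mm deep, with rounded teeth between, at case x = -44, -12, +20, +52, +84 mm.
- stop_tab (a point): Loose aluminium stop plate (0.15 kg) hanging across the case by two ears in the notches at case x = +20 mm. Point: centre of its upstanding finger tab, 10 mm thick (x, along the case's x), 60 mm wide, 26 mm high; 91 mm above the bench when the ears rest on the notch bottoms.
- stop_mid (a point): The stop plate's middle, between its ears (21 mm below the tab's centre). The plate here is 8 mm thick, 130 mm wide; its lower edge lies 50 mm below this point. The ears are 7 mm thick, 16 mm high, undersides 8 mm below this point, ends 76 mm either side.
- plate0_mid (a point): Mounted lens in a black rectangular plate, 18 mm thick (x) x 100 mm wide (y) x 60 mm high, 0.2 kg, standing loose on edge on the case floor (top 65 mm above the bench); nearest the end wall. Point: its centre, case x about -100 mm.
- plate1_mid (a point): The second, same kind, case x about -81 mm.
- plate2_mid (a point): The third, same kind, case x about -62 mm, nearest the stop plate.
- lid (a joint): Angle (rad) of the case's lid: 0 = shut, grows as it opens; starts open at 1.6 to 1.95 (limit 2.0). Stiff hinge: the 0.35 kg lid stays wherever it is left; 2 to 6 N at its free edge move it. The lid is a white cover 230 x 170 mm, 36 mm deep; shut, its flat top is 116 mm above the bench; open, it reaches up to 255 mm.
- lid_hinge (a point): Middle of the lid's hinge line, which runs along the case's x at y = +85 mm, z = 80 mm of the case. Open, the lid stands up on this side; it closes towards the case's -y.
- lid_edge (a point): Point on the lid: middle of the free edge of its outer face (170 mm from the hinge along the lid; the outer face lies 36 mm to the outside of the hinge line). The z axis here is the outward normal of that face.
- clamp (a joint): Angle (rad) of the steel cam-lever clamp: 0 = lever lying flat across the shut lid's top (clamped), grows as it swings up and out away from the case; starts at 1.9 to 2.3 (leaning outward; limit 2.4). Stiff: it stays where left, 2 to 4 N at its tip move it. Open, it reaches up to 215 mm above the bench.
- clamp_pivot (a point): Middle of the clamp's pivot, along the case's x, at y = -98 mm, z = 112 mm of the case. The lever, 30 mm wide, swings in the plane across the middle of the case (case x = 0), from outside over the shut lid towards +y.
- clamp_tip (a point): Tip of the clamp lever, on its upper face (the outer face when open), 102 mm from the pivot along the lever and 17 mm above the pivot's line when flat; the black tip pad is 34 mm wide, 20 mm long, and stands 4 mm proud of the flat lever behind it.
- desiccant: Small aluminium desiccant can, 42 mm across, 40 mm high, loose in the case's empty +x bay; stays there. Origin: centre of its underside.
- cell: Bystander: black ring lens cell, 72 mm across, 22 mm high, lying on the bench beyond the case's +x end. Origin: centre of underside.
- tweezers: Bystander: steel tweezers, 135 mm long, on the bench on the case's clamp side. Origin: about its middle, on the underside.
- driver: Bystander: screwdriver, 170 mm long, on the bench to the right.
- blower: Bystander: black rubber blower bulb, 66 mm across, 130 mm high, on the left. Origin: centre of underside.

How it is judged:
By the outcome, as a careful person would: the job done as asked, in the order asked, and still so for the second after the job is handed in, with the robot touching nothing.
It also fails if it takes over 66 s, if anything falls off the work surface, if the arm or the gripper's body presses on something with over 40 N, if the wrist force passes 120 N, or if a joint passes its speed limit or range.

## Working session

There is one attempt and no reset: what is moved stays moved. The work goes in short steps, Python scripts to look and compute and a tool call to move; the robot and the scene stay as the last step left them, time stands still between calls to the robot, and variables do not carry over. Pictures are saved under pics/ and viewed, at most 10 in all, crops included, and the job is handed in when it is done.

Besides the shell and the picture viewer there is one more tool, called after ">>>" in YAML: its name, and indented under it one key for each argument. drive_tool: Moves the arm, as the interface text tells. Its arguments: {"type":"object","properties":{"series":{"type":"array"},"newtons":{"type":"number"}},"required":["series"]}

```bash
mkdir -p pics; ls; cat > h.py <<'E'
import numpy as np, cv2
from rig import env, viewer
def cam(n):
    d=viewer.get_image(n); R=cv2.Rodrigues(np.array(d["rvec"],float))[0]
    d["R"]=R; d["t"]=np.array(d["tvec"],float).ravel(); d["K"]=np.array(d["camera_matrix"]); return d
def cloud(d):
    h,w=d["depth"].shape; u,v=np.meshgrid(np.arange(w),np.arange(h)); z=d["depth"]
    K=d["K"]; P=np.stack([(u-K[0,2])/K[0,0]*z,(v-K[1,2])/K[1,1]*z,z],-1)
    return (P-d["t"])@d["R"]
def save(d,n): cv2.imwrite("pics/"+n,d["img"][...,::-1])
E
python3 - <<'E'
from h import *
a=cam("top");b=cam("side")
np.savez("s0.npz",top=cloud(a),side=cloud(b),ti=a["img"],si=b["img"])
cv2.imwrite("pics/a.png",cv2.resize(a["img"][...,::-1],(800,600)));cv2.imwrite("pics/b.png",cv2.resize(b["img"][...,::-1],(800,600)))
for d in(a,b): print(-d["R"].T@d["t"], d["R"][2])
print(env.observe()); print(env.pinch_z)
E
```

```text
pics
[ 0.36150534 -0.00490247  1.19777226] [ 0.19263535 -0.0178658  -0.98110776]
[-0.15371269 -0.85812142  0.86690879] [ 0.5352742   0.63861944 -0.55285327]
{'time_s': 0.1, 'q': array([-8.83103416e+01,  2.18386578e+01,  7.43793860e+01, -9.47921494e-04,
        8.38577021e+01, -1.23342567e+01]), 'qvel': array([ 0.02975275, -0.03515227, -0.02574309, -0.06730802, -0.00632289,
       -0.03067979]), 'joint_efforts': array([ 2.49611134e-03, -4.49221659e+01, -2.31655598e+01, -2.04332819e-04,
        3.70286245e-03, -8.89648845e-06]), 'position': array([ 0.13327968, -0.53333973,  0.23076523]), 'tool_rot': array([[ 9.70194240e-01,  2.42328566e-01, -5.54229395e-05],
       [ 2.42328426e-01, -9.70193377e-01,  1.32095555e-03],
       [ 2.66334295e-04, -1.29501402e-03, -9.99999126e-01]]), 'ft_force': array([ 0.14832855, -0.15807877, -0.29822972]), 'wrist_torque': array([ 0.06043035,  0.00096917, -0.00522813]), 'gripper_force': 0.0, 'grip_width': 0.08552206779067087}
0.0187
```

View pics/a.png

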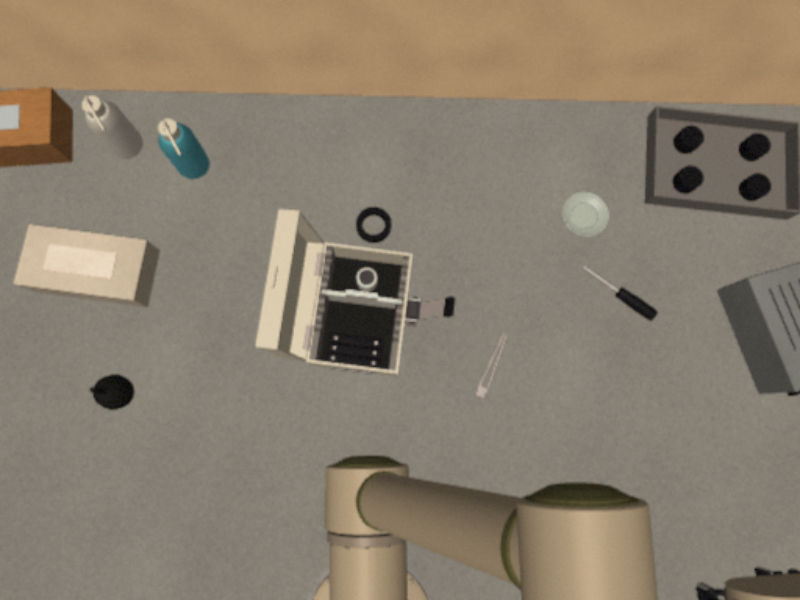

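View pics/b.png

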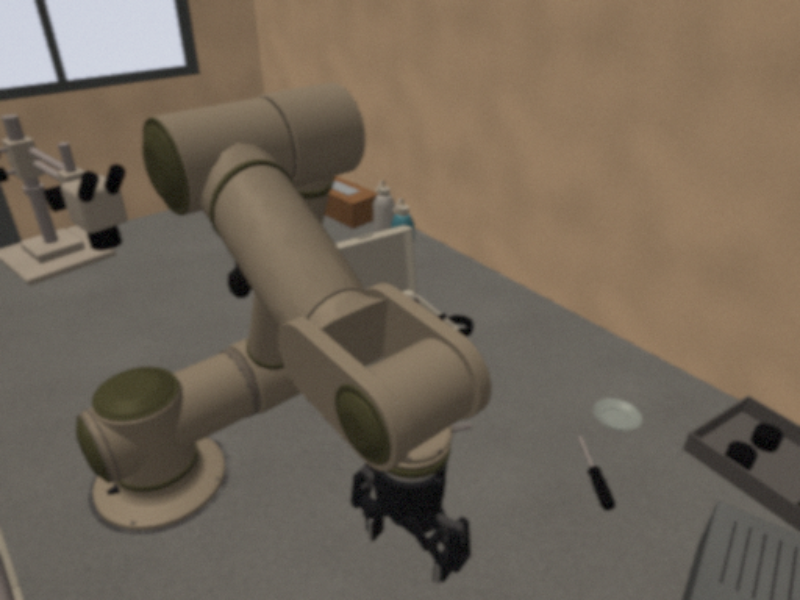

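Top view: the case is nearly aligned with the world, with the lens pack at the robot end (355,348), the stop plate at (362,296), the lid on the left and the clamp lever at (430,308). The arm blocks the side view.

```bash
cat > fit.py <<'E'
from h import *
from scipy.optimize import least_squares
s=np.load("s0.npz"); P=s["top"]; I=s["ti"]
for n,(u,v) in dict(farR=(411,256),nearR=(397,370),nearL=(312,360),tab=(362,294),tip=(450,306)).items():
    print(n,P[int(v*.64),int(u*.64)].round(3))
sub=P[140:245,150:300].reshape(-1,3)
rim=sub[(abs(sub[:,2]-.08)<.005)]
def loc(p,q): 
    c,s_=np.cos(p[2]),np.sin(p[2]); d=q[:,:2]-p[:2]; return np.c_[d@[c,s_],d@[-s_,c]]
def res(p):
    l=loc(p,rim)
    dx=np.hypot(np.abs(np.abs(l[:,0])-.1125),np.maximum(abs(l[:,1])-.085,0))
    dy=np.hypot(abs(l[:,1]+.0825),np.maximum(abs(l[:,0])-.115,0))
    return np.minimum(dx,dy)
best=None
for x0 in np.arange(.4,.62,.02):
  for y0 in (-.03,-.01,.01,.03,.05):
    for a in(-.1,0,.1):
      r=least_squares(res,[x0,y0,a],loss="soft_l1",f_scale=.002)
      if best is None or r.cost<best.cost:best=r
p=best.x;print(p,best.cost,len(rim),np.median(res(p)))
l=loc(p,sub);z=sub[:,2]
def show(n,m): print(n,m.sum(),l[m].mean(0).round(4) if m.any() else'',l[m].min(0).round(3) if m.any() else'',l[m].max(0).round(3) if m.any() else '')
show("tab",(abs(l[:,0]-.02)<.02)&(abs(l[:,1])<.05)&(z>.097))
show("ptop",(l[:,0]<-.03)&(l[:,0]>-.112)&(abs(l[:,1])<.06)&(abs(z-.065)<.005))
show("can",(l[:,0]>.035)&(l[:,0]<.11)&(abs(l[:,1])<.06)&(z>.035)&(z<.05))
m=(l[:,1]<-.095)&(z>.1);show("clamp",m);print(np.c_[l[m],z[m]][np.argsort(-z[m])][:8].round(3), np.c_[l[m],z[m]][np.argsort(l[m][:,1])][:4].round(3))
m=(l[:,1]>.09)&(z>.15)&(abs(l[:,0])<.09);show("lid",m);q=np.c_[l[m],z[m]];print(q[np.argsort(-q[:,2])][:20:2].round(3))
np.save("pose.npy",p)
for n,(x,y,zz) in dict(tab=(.02,0,.091),new=(-.044,0,.091),hinge=(0,.085,.08),piv=(0,-.098,.112)).items():
    c,s_=np.cos(p[2]),np.sin(p[2]);print(n,(p[0]+c*x-s_*y).round(4),(p[1]+s_*x+c*y).round(4))
E
python3 fit.py
```

```text
farR [ 0.672 -0.068  0.083]
nearR [ 0.455 -0.043  0.079]
nearL [0.47  0.115 0.081]
tab [0.59  0.025 0.104]
tip [ 0.555 -0.128  0.195]
[0.56699254 0.01734895 1.42418247] 0.0808939228636492 1705 0.02074027308765545
tab 53 [ 0.0195 -0.0238] [ 0.   -0.03] [ 0.04  -0.018]
ptop 62 [-0.0553  0.0155] [-0.084 -0.059] [-0.031  0.06 ]
can 29 [ 0.0708 -0.006 ] [ 0.039 -0.058] [0.08  0.052]
clamp 176 [ 0.1266 -0.1093] [ 0.103 -0.117] [ 0.161 -0.095]
[[ 0.128 -0.096  0.249]
 [ 0.126 -0.097  0.248]
 [ 0.129 -0.099  0.247]
 [ 0.134 -0.096  0.246]
 [ 0.137 -0.098  0.246]
 [ 0.131 -0.096  0.246]
 [ 0.127 -0.1    0.245]
 [ 0.132 -0.099  0.245]] [[ 0.118 -0.117  0.194]
 [ 0.107 -0.116  0.129]
 [ 0.105 -0.116  0.121]
 [ 0.112 -0.116  0.164]]
lid 67 [-0.052  0.2  ] [-0.052  0.2  ] [-0.052  0.2  ]
[[-0.052  0.2    1.198]
 [-0.052  0.2    1.198]
 [-0.052  0.2    1.198]
 [-0.052  0.2    1.198]
 [-0.052  0.2    1.198]
 [-0.052  0.2    1.198]
 [-0.052  0.2    1.198]
 [-0.052  0.2    1.198]
 [-0.052  0.2    1.198]
 [-0.052  0.2    1.198]]
tab 0.5699 0.0371
new 0.5606 -0.0262
hinge 0.4829 0.0298
piv 0.6639 0.003
```

```bash
sed -i 's/^rim=.*/sub=sub[sub[:,2]<.3];rim=sub[(abs(sub[:,2]-.08)<.005)\&(sub[:,1]<.09)]/; s/loss="soft_l1",f_scale=.002/loss="cauchy",f_scale=.002,bounds=([.3,-.1,-.3],[.7,.1,.1])/' fit.py; sed -i 's/for x0 in .*/for x0 in (.54,.56,.58):/' fit.py; python3 fit.py
```

```text
farR [ 0.672 -0.068  0.083]
nearR [ 0.455 -0.043  0.079]
nearL [0.47  0.115 0.081]
tab [0.59  0.025 0.104]
tip [ 0.555 -0.128  0.195]
[ 0.57302003  0.03044326 -0.11182   ] 0.0023200219922335954 615 0.003020605459142345
tab 81 [ 0.0199 -0.0039] [ 0.014 -0.033] [0.026 0.026]
ptop 610 [-0.0805 -0.0037] [-0.108 -0.053] [-0.052  0.046]
can 149 [ 0.0668 -0.0071] [ 0.046 -0.043] [0.11  0.035]
clamp 347 [-0.0012 -0.1294] [-0.025 -0.166] [ 0.025 -0.095]
[[-0.015 -0.16   0.199]
 [ 0.004 -0.159  0.197]
 [-0.014 -0.163  0.197]
 [ 0.007 -0.161  0.196]
 [ 0.002 -0.159  0.196]
 [ 0.002 -0.157  0.196]
 [-0.014 -0.158  0.196]
 [ 0.01  -0.161  0.196]] [[-0.007 -0.166  0.189]
 [-0.01  -0.166  0.194]
 [-0.004 -0.166  0.191]
 [-0.002 -0.165  0.191]]
lid 996 [-0.0017  0.1253] [-0.09   0.107] [0.09  0.144]
[[-0.036  0.11   0.252]
 [-0.037  0.118  0.252]
 [ 0.071  0.112  0.251]
 [ 0.005  0.132  0.251]
 [-0.018  0.108  0.251]
 [-0.013  0.132  0.251]
 [-0.002  0.131  0.251]
 [ 0.     0.132  0.25 ]
 [-0.013  0.134  0.25 ]
 [-0.003  0.134  0.25 ]]
tab 0.5929 0.0282
new 0.5293 0.0354
hinge 0.5825 0.1149
piv 0.5621 -0.0669
```

```bash
python3 - <<'E'
from h import *
s=np.load("s0.npz"); I=s["ti"][130:250,155:305][...,::-1]
cv2.imwrite("pics/c.png",cv2.resize(I,(750,600),interpolation=cv2.INTER_CUBIC))
E
```

```text
(no output)
```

View pics/c.png

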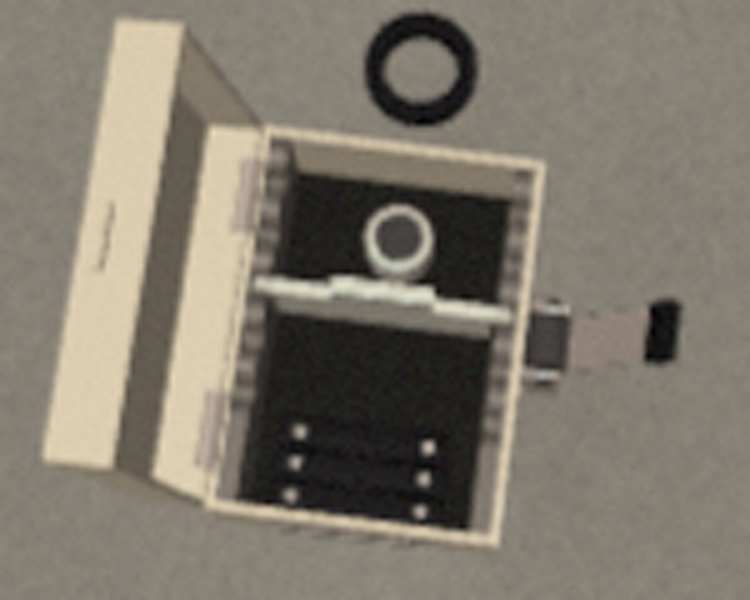

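The case pose fits: yaw −6.4°, with the tab, lens and clamp points matching the given sizes. Next I go above the tab.

>>> drive_tool:
  series:
    - [[0,0,-0.045],0,0.06]
    - [[0.02,-0.015,-0.08],-4,0.06]
    - [[0.055,-0.041,-0.09],-8,0.06]
    - [[0.09,-0.067,-0.09],-12,0.06]
    - [[0.125,-0.093,-0.09],-17,0.06]
    - [[0.16,-0.118,-0.09],-22,0.06]
    - [[0.195,-0.144,-0.09],-27,0.06]
    - [[0.23,-0.17,-0.09],-32,0.06]
    - [[0.265,-0.196,-0.09],-37,0.06]
    - [[0.3,-0.222,-0.09],-42,0.06]
    - [[0.335,-0.248,-0.09],-47,0.06]
    - [[0.37,-0.274,-0.09],-52,0.06]
    - [[0.405,-0.3,-0.09],-57,0.06]
    - [[0.44,-0.326,-0.09],-62,0.06]
    - [[0.475,-0.352,-0.09],-66,0.06]
    - [[0.51,-0.377,-0.09],-69.6,0.06]
    - [[0.545,-0.403,-0.09],-69.6,0.06]
    - [[0.5805,-0.4296,-0.09],-69.6,0.06]
    - [[0.5805,-0.4296,-0.09],-69.6,0.06]
    - [[0.5805,-0.4296,-0.09],-69.6,0.06]
  newtons: 40

```text
time_s: 2.1
position: [0.5924, 0.0245, 0.3205]
tool_rot: [[0.11, 0.994, -0.002], [0.994, -0.11, 0.0], [-0.0, -0.002, -1.0]]
ft_force: [0.1, -0.2, 1.1]
grip_width: 0.0596
gripper_force: 0.0
```

>>> drive_tool:
  series:
    - [[0,0,0.03],0,0.05]
    - [[0,0,0.07],0,0.05]
    - [[0,0,0.11],0,0.05]
    - [[0,0,0.15],0,0.05]
    - [[0,0,0.18],0,0.05]
    - [[0,0,0.2],0,0.05]
    - [[0,0,0.22],0,0.05]
    - [[0,0,0.235],0,0.05]
    - [[0,0,0.245],0,0.05]
    - [[0,0,0.245],0,0.05]
    - [[0,0,0.245],0,0.0]
    - [[0,0,0.245],0,0.0]
    - [[0,0,0.245],0,0.0]
    - [[0,0,0.245],0,0.0]
    - [[0,0,0.245],0,0.0]
    - [[0,0,0.245],0,0.0]
  newtons: 40

```text
time_s: 3.7
position: [0.5926, 0.0238, 0.0771]
tool_rot: [[0.111, 0.994, 0.001], [0.994, -0.111, -0.0], [-0.0, 0.001, -1.0]]
ft_force: [-2.4, -0.3, 5.6]
grip_width: 0.0091
gripper_force: 42.3
```

>>> drive_tool:
  series:
    - [[0,0,-0.006],0,0.0]
    - [[0,0,-0.014],0,0.0]
    - [[0,0,-0.024],0,0.0]
    - [[0,0,-0.036],0,0.0]
    - [[0,0,-0.048],0,0.0]
    - [[0,0,-0.06],0,0.0]
    - [[0,-0.005,-0.064],0,0.0]
    - [[0,-0.014,-0.064],0,0.0]
    - [[0,-0.024,-0.064],0,0.0]
    - [[0,-0.034,-0.064],0,0.0]
    - [[0,-0.044,-0.064],0,0.0]
    - [[0,-0.054,-0.064],0,0.0]
    - [[0,-0.061,-0.064],0,0.0]
    - [[0,-0.064,-0.064],0,0.0]
    - [[0,-0.064,-0.064],0,0.0]
    - [[0,-0.064,-0.064],0,0.0]

```text
time_s: 5.3
position: [0.5291, 0.0309, 0.1404]
tool_rot: [[0.111, 0.994, 0.0], [0.994, -0.111, -0.0], [0.0, 0.0, -1.0]]
ft_force: [-0.0, 0.1, -2.1]
grip_width: 0.009
gripper_force: 41.1
```

```bash
python3 - <<'E'
from h import *
o=env.observe();print(o["position"],o["ft_force"],o["grip_width"])
b=cam("side");P=cloud(b);a=cam("top");np.savez("s1.npz",side=P,top=cloud(a))
uv=cv2.projectPoints(np.array([[.53,.035,.09]]),b["rvec"],b["tvec"],b["K"],None)[0].ravel();print(uv)
u,v=map(int,uv);u0=min(max(u-90,0),332);v0=max(v-70,0)
A=b["img"][v0:v0+135,u0:u0+180];B=a["img"][150:285,180:360]
cv2.imwrite("pics/d.png",np.vstack([cv2.resize(x[...,::-1],(400,300),interpolation=cv2.INTER_CUBIC) for x in(A,B)]))
E
```

```text
[0.52906368 0.03094741 0.14037782] [-0.04726191  0.07128719 -2.1136001 ] 0.009028748471277975
[242.77284022 208.71136786]
```

View pics/d.png

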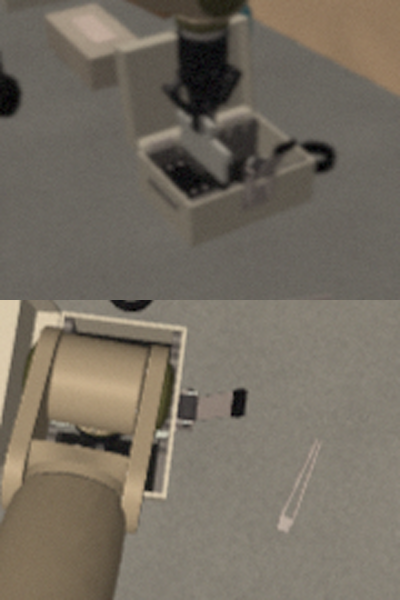

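The plate hangs upright beside the lens pack, at case x ≈ −43.7 mm. Lowering it.

>>> drive_tool:
  series:
    - [[0,0,0.008],0,0.0]
    - [[0,0,0.018],0,0.0]
    - [[0,0,0.028],0,0.0]
    - [[0,0,0.036],0,0.0]
    - [[0,0,0.041],0,0.0]
    - [[0,0,0.045],0,0.0]
    - [[0,0,0.049],0,0.0]
    - [[0,0,0.053],0,0.0]
    - [[0,0,0.056],0,0.0]
    - [[0,0,0.059],0,0.0]
    - [[0,0,0.061],0,0.0]
    - [[0,0,0.062],0,0.0]
    - [[0,0,0.062],0,0.0]
    - [[0,0,0.062],0,0.0]

```text
time_s: 6.8
position: [0.5288, 0.031, 0.0784]
tool_rot: [[0.111, 0.994, 0.0], [0.994, -0.111, -0.0], [-0.0, 0.0, -1.0]]
ft_force: [0.0, 0.0, -2.4]
grip_width: 0.0092
gripper_force: 41.2
```

>>> drive_tool:
  series:
    - [[0,0,0.0005],0,0.0]
    - [[0,0,0.001],0,0.0]
    - [[0,0,0.0015],0,0.0]
    - [[0,0,0.0018],0,0.0]
    - [[0,0,0.0018],0,0.0]
    - [[0,0,0.0018],0,0.0]

```text
time_s: 7.4
position: [0.5288, 0.031, 0.0771]
tool_rot: [[0.111, 0.994, 0.001], [0.994, -0.111, -0.0], [-0.0, 0.001, -1.0]]
ft_force: [-2.3, -0.2, 5.3]
grip_width: 0.0094
gripper_force: 42.3
```

The reading matches the original seated one (z 0.0771 m, 5.3 N), so the plate is home. Release and rise.

>>> drive_tool:
  series:
    - [[0,0,0.001],0,0.03]
    - [[0,0,0],0,0.03]
    - [[0,0,0],0,0.03]
    - [[0,0,0],0,0.03]
    - [[0,0,0],0,0.03]
    - [[0,0,-0.005],0,0.03]
    - [[0,0,-0.015],0,0.03]
    - [[0,0,-0.03],0,0.03]
    - [[0,0,-0.06],0,0.03]
    - [[0,0,-0.1],0,0.0]
    - [[0,0,-0.14],0,0.0]
    - [[0,0,-0.18],0,0.0]
    - [[0,0,-0.215],0,0.0]
    - [[0,0,-0.235],0,0.0]
    - [[0,0,-0.235],0,0.0]
    - [[0,0,-0.235],0,0.0]

```text
time_s: 9.0
position: [0.5285, 0.0311, 0.3116]
tool_rot: [[0.111, 0.994, 0.0], [0.994, -0.111, 0.0], [0.0, 0.0, -1.0]]
ft_force: [0.5, -0.6, -0.1]
grip_width: -0.0003
gripper_force: 0.0
```

```bash
python3 - <<'E'
from h import *
o=env.observe();print(o["position"],o["grip_width"],o["q"].round(1))
b=cam("side");P=cloud(b)
p=np.load("pose.npy");c,s=np.cos(p[2]),np.sin(p[2])
q=P.reshape(-1,3);d=q[:,:2]-p[:2];L=np.c_[d@[c,s],d@[-s,c],q[:,2]]
m=(abs(L[:,0]+.044)<.015)&(abs(L[:,1])<.09)&(L[:,2]>.09)&(L[:,2]<.125)
print("tab",m.sum(),L[m].mean(0).round(4),L[m].min(0).round(3),L[m].max(0).round(3))
m=(abs(L[:,0])<.1)&(L[:,1]>.08)&(L[:,1]<.15)&(L[:,2]>.235)&(L[:,2]<.28)
print("lid",m.sum(),L[m].min(0).round(3),L[m].max(0).round(3))
A=b["img"][130:265,160:340];cv2.imwrite("pics/e.png",cv2.resize(A[...,::-1],(720,540),interpolation=cv2.INTER_CUBIC))
E
```

```text
[0.52845956 0.03105427 0.31160265] -0.00031937135212878136 [-9.5 17.1 68.2  0.  94.6 -3.1]
tab 63 [-0.0448 -0.0059  0.1   ] [-0.05  -0.036  0.09 ] [-0.036  0.026  0.107]
lid 199 [-0.1    0.104  0.24 ] [0.099 0.149 0.251]
```

View pics/e.png

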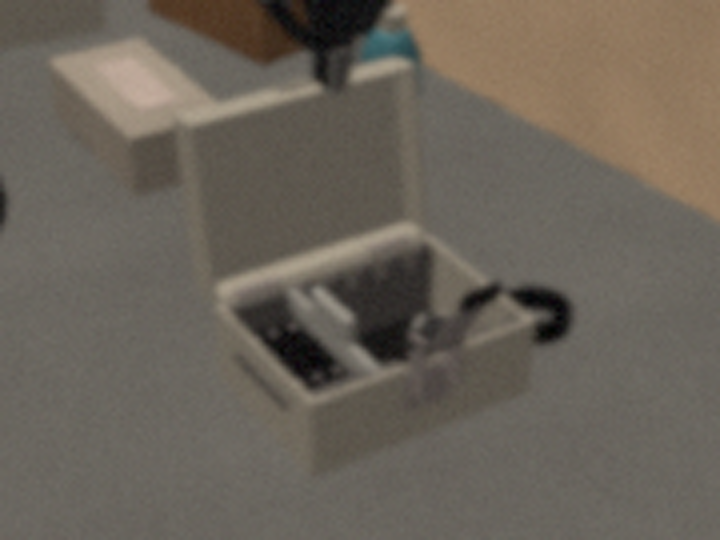

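The stop plate is seated square in the first notch pair beside the lenses: tab top ≈ (320,300) and far ear (365,355) in the crop. The lid stands at about 1.70 rad.

>>> drive_tool:
  series:
    - [[0.02,0.005,0],0,0.0]
    - [[0.05,0.012,0],0,0.0]
    - [[0.09,0.022,0],0,0.0]
    - [[0.13,0.03,0],0,0.0]
    - [[0.165,0.038,0],0,0.0]
    - [[0.185,0.044,0],0,0.0]
    - [[0.1945,0.044,0],0,0.0]
    - [[0.1945,0.044,0.01],0,0.0]
    - [[0.1945,0.044,0.04],0,0.0]
    - [[0.1945,0.044,0.07],0,0.0]
    - [[0.1945,0.044,0.085],0,0.0]
    - [[0.1945,0.044,0.0866],0,0.0]
    - [[0.1945,0.044,0.0866],0,0.0]

```text
time_s: 10.35
position: [0.5939, 0.2185, 0.225]
tool_rot: [[0.112, 0.994, -0.0], [0.994, -0.112, -0.0], [-0.0, -0.0, -1.0]]
ft_force: [-0.4, -0.7, -0.4]
grip_width: -0.0002
gripper_force: 0.0
```

```bash
python3 - <<'E'
from h import *
o=env.observe();X=o["position"];p=np.load("pose.npy");c,s=np.cos(p[2]),np.sin(p[2])
d=X[:2]-p[:2];print("local",d@[c,s],d@[-s,c],X[2])
y0,z0=d@[-s,c],X[2]
for th in np.r_[np.arange(1.7,.25,-.1),.25,.2,.15,.1,.05,0]:
    S=.145 
    y=.0835-S*np.cos(th)+.036*np.sin(th)+.011; z=.08+S*np.sin(th)+.036*np.cos(th)
    print(round(th,2),round(y-y0,4),round(z0-z,4))
E
```

```text
local -0.00020723610253160597 0.18920532945690777 0.2250003911521167
1.7 -0.0403 0.0058
1.6 -0.0545 0.0011
1.5 -0.0691 -0.0022
1.4 -0.0839 -0.004
1.3 -0.0988 -0.0043
1.2 -0.1137 -0.0032
1.1 -0.1284 -0.0006
1.0 -0.1428 0.0035
0.9 -0.1566 0.009
0.8 -0.1699 0.0159
0.7 -0.1824 0.0241
0.6 -0.1941 0.0334
0.5 -0.2047 0.0439
0.4 -0.2142 0.0554
0.3 -0.2226 0.0678
0.25 -0.2263 0.0742
0.2 -0.2297 0.0809
0.15 -0.2327 0.0877
0.1 -0.2354 0.0947
0.05 -0.2377 0.1018
0.0 -0.2397 0.109
```

>>> drive_tool:
  series:
    - [[-0.01,0,0.002],0,0.0]
    - [[-0.022,0,0.004],0,0.0]
    - [[-0.03,0,0.004],0,0.0]
    - [[-0.036,0,0.004],0,0.0]
    - [[-0.042,0,0.004],0,0.0]
    - [[-0.048,0,0.002],0,0.0]
    - [[-0.0545,0,0.001],0,0.0]
    - [[-0.062,0,-0.001],0,0.0]
    - [[-0.069,0,-0.002],0,0.0]
    - [[-0.0765,0,-0.003],0,0.0]
    - [[-0.084,0,-0.004],0,0.0]
    - [[-0.0915,0,-0.004],0,0.0]
    - [[-0.099,0,-0.004],0,0.0]
    - [[-0.1065,0,-0.004],0,0.0]
    - [[-0.1137,0,-0.003],0,0.0]
    - [[-0.121,0,-0.002],0,0.0]
    - [[-0.1284,0,-0.0006],0,0.0]
    - [[-0.1356,0,0.0015],0,0.0]
    - [[-0.1428,0,0.0035],0,0.0]
    - [[-0.1428,0,0.0035],0,0.0]

```text
time_s: 12.35
position: [0.578, 0.0764, 0.2208]
tool_rot: [[0.112, 0.994, -0.001], [0.994, -0.112, -0.001], [-0.001, -0.001, -1.0]]
ft_force: [-0.4, -0.2, 0.1]
grip_width: -0.0001
gripper_force: 0.0
```

```bash
python3 - <<'E'
from h import *
o=env.observe();print(o["position"],o["ft_force"])
b=cam("side")
A=b["img"][130:265,160:340];cv2.imwrite("pics/f.png",cv2.resize(A[...,::-1],(720,540),interpolation=cv2.INTER_CUBIC))
E
```

```text
[0.57799783 0.07636221 0.22080311] [-0.39192023 -0.23119213  0.10544399]
```

View pics/f.png

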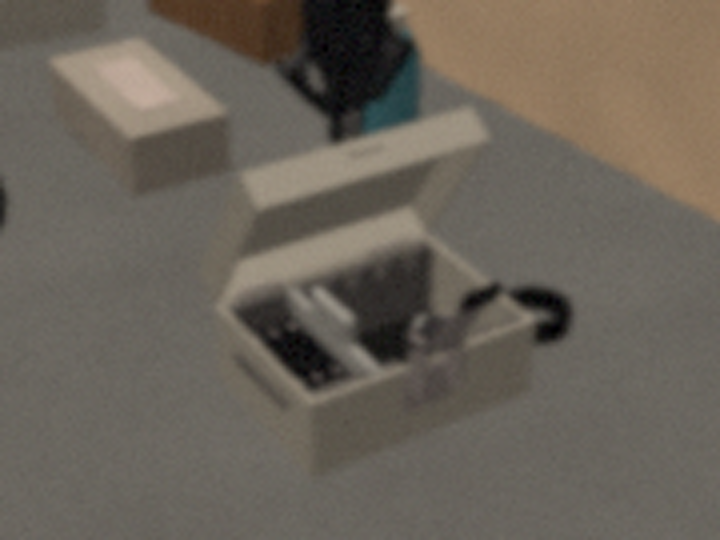

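The lid follows the fingers and is now at about 1 rad, edge from (250,180) to (485,120). I continue slowly.

>>> drive_tool:
  series:
    - [[-0.0069,0,0.0026],0,0.0]
    - [[-0.0138,0,0.0055],0,0.0]
    - [[-0.0205,0,0.0088],0,0.0]
    - [[-0.0271,0,0.0124],0,0.0]
    - [[-0.0334,0,0.0164],0,0.0]
    - [[-0.0396,0,0.0206],0,0.0]
    - [[-0.0455,0,0.0251],0,0.0]
    - [[-0.0513,0,0.0299],0,0.0]
    - [[-0.0567,0,0.0351],0,0.0]
    - [[-0.0619,0,0.0404],0,0.0]
    - [[-0.0667,0,0.046],0,0.0]
    - [[-0.0714,0,0.0519],0,0.0]
    - [[-0.0756,0,0.058],0,0.0]
    - [[-0.0798,0,0.0643],0,0.0]
    - [[-0.0818,0,0.0675],0,0.0]
    - [[-0.0835,0,0.0707],0,0.0]
    - [[-0.0852,0,0.074],0,0.0]
    - [[-0.0869,0,0.0774],0,0.0]
    - [[-0.0884,0,0.0808],0,0.0]
    - [[-0.0899,0,0.0842],0,0.0]

```text
time_s: 14.4
position: [0.5682, -0.0119, 0.137]
tool_rot: [[0.111, 0.994, -0.0], [0.994, -0.111, -0.0], [-0.0, -0.0, -1.0]]
ft_force: [-0.3, -1.1, 0.8]
grip_width: 0.0
gripper_force: 0.6
```

>>> drive_tool:
  series:
    - [[-0.001,0,0.0025],0,0.0]
    - [[-0.002,0,0.005],0,0.0]
    - [[-0.003,0,0.007],0,0.0]
    - [[-0.0038,0,0.009],0,0.0]
    - [[-0.0046,0,0.011],0,0.0]
    - [[-0.005,0,0.013],0,0.0]
    - [[-0.0055,0,0.015],0,0.0]
    - [[-0.006,0,0.017],0,0.0]
    - [[-0.0065,0,0.0185],0,0.0]
    - [[-0.0065,0,0.02],0,0.0]
    - [[-0.0065,0,0.021],0,0.0]
    - [[-0.0065,0,0.0215],0,0.0]
    - [[-0.0065,0,0.0215],0,0.0]
    - [[-0.0065,0,0.0215],0,0.0]

```text
time_s: 15.8
position: [0.5676, -0.0183, 0.116]
tool_rot: [[0.111, 0.994, 0.0], [0.994, -0.111, -0.0], [-0.0, 0.0, -1.0]]
ft_force: [-1.7, -0.5, 5.4]
grip_width: 0.0004
gripper_force: 2.5
```

>>> drive_tool:
  series:
    - [[0,0,0.0005],0,0.0]
    - [[0,0,0.001],0,0.0]
    - [[0,0,0.0015],0,0.0]
    - [[0,0,0.002],0,0.0]
    - [[0,0,0.002],0,0.0]
    - [[0,0,0.002],0,0.0]

```text
time_s: 16.4
position: [0.5677, -0.0184, 0.1159]
tool_rot: [[0.111, 0.994, 0.002], [0.994, -0.111, -0.001], [-0.001, 0.002, -1.0]]
ft_force: [-5.6, 0.4, 19.9]
grip_width: -0.0003
gripper_force: 10.0
```

The lid sits hard shut at z 0.116 m. Next I go over and outside the clamp lever.

>>> drive_tool:
  series:
    - [[0,0,-0.005],0,0.0]
    - [[0,0,-0.03],0,0.0]
    - [[0,0,-0.07],0,0.0]
    - [[0,0,-0.11],0,0.0]
    - [[0,0,-0.14],0,0.0]
    - [[-0.03,0,-0.15],0,0.0]
    - [[-0.07,0,-0.15],0,0.0]
    - [[-0.11,0,-0.15],0,0.0]
    - [[-0.145,0,-0.15],0,0.0]
    - [[-0.165,0,-0.15],0,0.0]
    - [[-0.17,0,-0.15],0,0.0]
    - [[-0.17,0,-0.13],0,0.0]
    - [[-0.17,0,-0.1],0,0.0]
    - [[-0.17,0,-0.075],0,0.0]
    - [[-0.17,0,-0.065],0,0.0]
    - [[-0.17,0,-0.065],0,0.0]
    - [[-0.17,0,-0.065],0,0.0]

```text
time_s: 18.1
position: [0.5492, -0.1871, 0.1798]
tool_rot: [[0.111, 0.994, 0.001], [0.994, -0.111, -0.001], [-0.001, 0.002, -1.0]]
ft_force: [1.1, 0.6, -0.3]
grip_width: 0.0001
gripper_force: 0.0
```

```bash
python3 - <<'E'
from h import *
o=env.observe();X=o["position"];p=np.load("pose.npy");c,s=np.cos(p[2]),np.sin(p[2])
d=X[:2]-p[:2];y0,z0=d@[-s,c],X[2];print("local",d@[c,s],y0,z0,o["ft_force"])
for f in np.r_[np.arange(2.2,.25,-.1),.2,.15,.1,.05,0]:
    S=.088
    y=-.100+S*np.cos(f)-.017*np.sin(f)-.011; z=.112+S*np.sin(f)+.017*np.cos(f)
    print(round(f,2),round(y-y0,4),round(z0-z,4))
b=cam("side")
A=b["img"][130:265,160:340];cv2.imwrite("pics/g.png",cv2.resize(A[...,::-1],(720,540),interpolation=cv2.INTER_CUBIC))
E
```

```text
local 0.0006417735851244364 -0.2188157918621996 0.17982284772068752 [ 1.05424735  0.55168684 -0.2624673 ]
2.2 0.0423 0.0067
2.1 0.0487 0.0004
2.0 0.0557 -0.0051
1.9 0.0633 -0.01
1.8 0.0713 -0.014
1.7 0.0796 -0.0173
1.6 0.0883 -0.0196
1.5 0.0971 -0.0212
1.4 0.106 -0.0218
1.3 0.115 -0.0215
1.2 0.1239 -0.0204
1.1 0.1326 -0.0183
1.0 0.1411 -0.0154
0.9 0.1492 -0.0117
0.8 0.1569 -0.0071
0.7 0.1642 -0.0019
0.6 0.1708 0.0041
0.5 0.1769 0.0107
0.4 0.1822 0.0179
0.3 0.1869 0.0256
0.2 0.1907 0.0337
0.15 0.1923 0.0379
0.1 0.1937 0.0421
0.05 0.1949 0.0464
0.0 0.1958 0.0508
```

View pics/g.png

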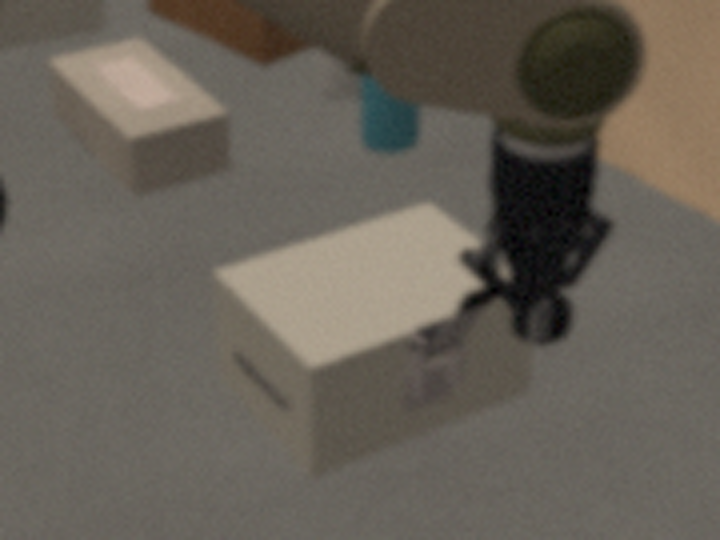

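The lid is flat shut, and the gripper is just outside the lever tip at (485,300). Folding the lever over now.

>>> drive_tool:
  series:
    - [[0.012,0,0.005],0,0.0]
    - [[0.025,0,0.007],0,0.0]
    - [[0.035,0,0.007],0,0.0]
    - [[0.042,0,0.006],0,0.0]
    - [[0.0487,0,0.003],0,0.0]
    - [[0.0557,0,-0.002],0,0.0]
    - [[0.0633,0,-0.007],0,0.0]
    - [[0.0713,0,-0.011],0,0.0]
    - [[0.0796,0,-0.015],0,0.0]
    - [[0.0883,0,-0.018],0,0.0]
    - [[0.0971,0,-0.0205],0,0.0]
    - [[0.106,0,-0.0218],0,0.0]
    - [[0.115,0,-0.0215],0,0.0]
    - [[0.1239,0,-0.0204],0,0.0]
    - [[0.1326,0,-0.0183],0,0.0]
    - [[0.1411,0,-0.0154],0,0.0]
    - [[0.1492,0,-0.0117],0,0.0]
    - [[0.1569,0,-0.0071],0,0.0]
    - [[0.1642,0,-0.0019],0,0.0]
    - [[0.1642,0,-0.0019],0,0.0]

```text
time_s: 20.15
position: [0.5667, -0.0228, 0.1798]
tool_rot: [[0.11, 0.994, -0.001], [0.994, -0.11, 0.001], [0.001, -0.001, -1.0]]
ft_force: [0.4, 0.6, 0.1]
grip_width: 0.0001
gripper_force: 0.0
```

```bash
python3 - <<'E'
from h import *
o=env.observe();print(o["position"],o["ft_force"])
b=cam("side")
A=b["img"][130:265,160:340];cv2.imwrite("pics/i.png",cv2.resize(A[...,::-1],(720,540),interpolation=cv2.INTER_CUBIC))
E
```

```text
[ 0.56665163 -0.02283009  0.17975284] [0.35571643 0.59703477 0.13657687]
```

View pics/i.png

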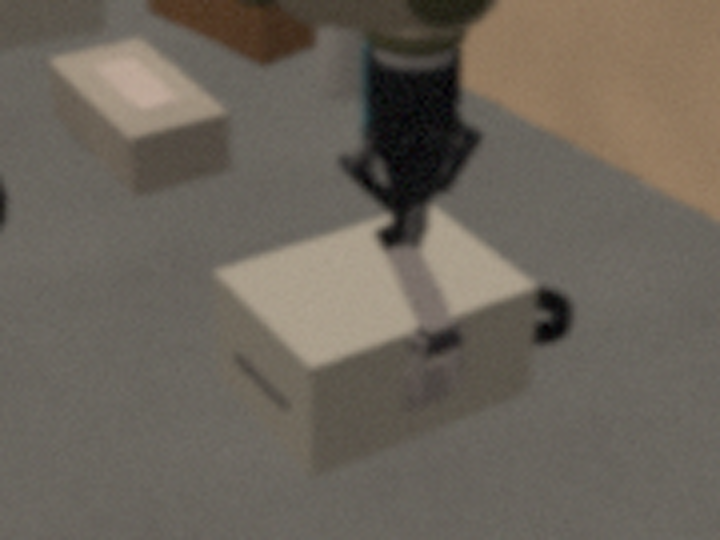

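The lever is over the lid with its tip at (400,240) under the fingers. Pressing it down.

>>> drive_tool:
  series:
    - [[0.0035,0,0.003],0,0.0]
    - [[0.0066,0,0.006],0,0.0]
    - [[0.01,0,0.0092],0,0.0]
    - [[0.0135,0,0.0124],0,0.0]
    - [[0.017,0,0.016],0,0.0]
    - [[0.02,0,0.0198],0,0.0]
    - [[0.023,0,0.0236],0,0.0]
    - [[0.026,0,0.0275],0,0.0]
    - [[0.029,0,0.0316],0,0.0]
    - [[0.032,0,0.0356],0,0.0]
    - [[0.0345,0,0.0398],0,0.0]
    - [[0.037,0,0.044],0,0.0]
    - [[0.039,0,0.0465],0,0.0]
    - [[0.04,0,0.0485],0,0.0]
    - [[0.04,0,0.05],0,0.0]
    - [[0.04,0,0.0508],0,0.0]
    - [[0.04,0,0.0515],0,0.0]
    - [[0.04,0,0.0515],0,0.0]
    - [[0.04,0,0.0515],0,0.0]

```text
time_s: 22.1
position: [0.5713, 0.0156, 0.1291]
tool_rot: [[0.111, 0.994, -0.0], [0.994, -0.111, -0.0], [-0.0, -0.0, -1.0]]
ft_force: [0.3, 0.5, 1.1]
grip_width: -0.0002
gripper_force: 0.5
```

>>> drive_tool:
  series:
    - [[0.002,0,0.0005],0,0.0]
    - [[0.003,0,0.001],0,0.0]
    - [[0.003,0,0.0015],0,0.0]
    - [[0.003,0,0.002],0,0.0]
    - [[0.003,0,0.0025],0,0.0]
    - [[0.003,0,0.003],0,0.0]
    - [[0.003,0,0.003],0,0.0]
    - [[0.003,0,0.003],0,0.0]

```text
time_s: 22.9
position: [0.5721, 0.0178, 0.1286]
tool_rot: [[0.111, 0.994, 0.003], [0.994, -0.111, -0.002], [-0.002, 0.003, -1.0]]
ft_force: [-6.1, -3.8, 19.7]
grip_width: -0.0
gripper_force: 9.5
```

>>> drive_tool:
  series:
    - [[0,0,0],0,0.0]
    - [[0,0,-0.005],0,0.0]
    - [[0,0,-0.03],0,0.0]
    - [[0,0,-0.07],0,0.0]
    - [[0,0,-0.11],0,0.0]
    - [[0,0,-0.14],0,0.0]
    - [[0,0,-0.16],0,0.0]
    - [[0,0,-0.17],0,0.0]
    - [[0,0,-0.17],0,0.0]
    - [[0,0,-0.17],0,0.0]

```text
time_s: 23.9
position: [0.5714, 0.0187, 0.2948]
tool_rot: [[0.111, 0.994, -0.002], [0.994, -0.111, 0.0], [0.0, -0.002, -1.0]]
ft_force: [-0.2, 0.1, 0.0]
grip_width: -0.0
gripper_force: 0.0
```

```bash
python3 - <<'E'
from h import *
o=env.observe();print(o["position"],o["ft_force"])
b=cam("side");q=cloud(b).reshape(-1,3)
p=np.load("pose.npy");c,s=np.cos(p[2]),np.sin(p[2]);d=q[:,:2]-p[:2];L=np.c_[d@[c,s],d@[-s,c],q[:,2]]
f=lambda n,x0,x1,y0,y1:print(n,np.median(L[(L[:,0]>x0)&(L[:,0]<x1)&(L[:,1]>y0)&(L[:,1]<y1)&(L[:,2]>.1)&(L[:,2]<.2),2]).round(4))
f("lid free",-.1,-.03,-.08,-.05);f("lid hinge",-.1,-.03,.03,.06);f("tip",-.012,.012,-.013,0);f("lever",-.01,.01,-.07,-.03)
A=b["img"][130:265,160:340];cv2.imwrite("pics/j.png",cv2.resize(A[...,::-1],(720,540),interpolation=cv2.INTER_CUBIC))
E
```

```text
[0.57136163 0.01874094 0.29475463] [-0.18250445  0.08386616  0.03250937]
lid free 0.1165
lid hinge 0.1164
tip 0.1301
lever 0.1256
```

View pics/j.png

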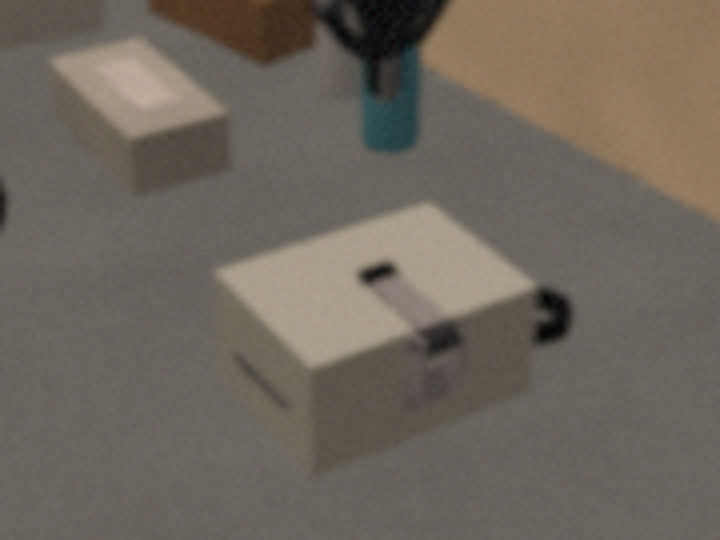

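The lid is shut and the lever lies flat with its tip at (378,272). Measured heights: lid 0.1165 m, tip 0.130 m, lever 0.126 m. Handing in.

```bash
python3 -c "
from rig import env
print(env.close_job())"
```

```text
the job is handed in; nothing more can be done
None
```

The job is done and handed in at about 24 s: the stop plate is home in the notches beside the lenses, the lid is shut without slamming, the cam lever is pressed flat, and nothing else was touched.

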